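Shut the sliding lid and lock a second parts box on top

TASK

Push the sliding lid of the screwed-down parts box fully shut. Then stack the loose lidded parts box squarely on it, latch end above the lid's upright finger tab, so that the recesses in its base drop right down over the lid's lugs and it sits flat and locked; let go of it. Leave the open bin, the bottle and the wrench where they are.

Things in the scene. Friction and masses are not known exactly. Their poses are not given: they have to be found in the camera images.
- bottom_box: Yellow plastic parts box, 150 (x) x 64 (y) x 52 mm high, screwed to the bench on a thin steel plate: it does not move. Origin: centre of its underside; x along its length, y across, z up. It carries a grey sliding lid, 148 x 46 mm, with its upper face at z = 58 mm; on it stand two lugs, and an upright finger tab at the -x end.
- lid (a joint): How far the bottom box's lid is slid open, m, towards the box's -x (tab) end: 0 = fully shut against its stop, 0.07 = fully open. About 4 N of friction; it stays where it is left. The worn lid also has sideways play: plate, lugs and tab together sit anywhere up to 9 mm to either side (box y) of the middle. This shift is NOT reported; it is stiff (10 N) and keeps its place in light contact.
- lug_short (a point): Middle of the top of the lid's short lug if the lid had no sideways play (true y is up to 9 mm off). 20 mm long (box x), 30 mm wide (y), 8 mm high, top 66 mm above the box's underside; at x = -45 mm in the box's frame when the lid is shut, and it moves with the lid.
- lug_long (a point): The same for the lid's long lug: 32 mm long (x), 30 mm wide (y), 8 mm high; at x = +40 mm in the box's frame when the lid is shut. True y shifted like the short lug's.
- tab (a point): Middle of the top edge of the lid's upright finger tab, again without the sideways play: 8 mm thick (box x), 44 mm wide (y), from 54 to 72 mm above the box's underside; x = -84 mm when the lid is shut (just outside the box's end), and it moves with the lid. The space behind it (-x) is free down to the bench.
- top_box: Loose lidded parts box of the same yellow plastic, 0.3 to 0.6 kg, upright on the bench: body 150 (x) x 64 (y) x 54 mm with plain upright sides; on top a fixed grey lid, 4 mm, with two 8 mm lugs (short one at -x). Origin: centre of its underside, z up. Locked, its underside lies on the lower lid plate, 58 mm above the bottom box's underside; merely standing on the lugs, 66 mm.
- latch (a point): Middle of the steel latch on the -x end face of the loose box, 77 mm from its middle, 40 mm above its underside. This end goes above the finger tab of the bottom box; the other way round it cannot lock.
- pocket_short (a point): Middle of the mouth of the short pocket in the loose box's underside, at its x = -45 mm: 25 mm long (x), 33 mm wide (y), 10 mm deep. It fits over the short lug, with 2.5 mm of clearance at each end and 1.5 mm at each side.
- pocket_long (a point): Middle of the mouth of the long pocket in the loose box's underside, at its x = +40 mm: 37 mm long (x), 33 mm wide (y), 10 mm deep, for the long lug, same clearances.
- open_bin: Bystander: open yellow bin, 120 x 90 x 55 mm, holding metal parts. Origin: centre of its underside.
- bottle: Bystander: upright red bottle, 48 mm in diameter, 110 mm high. Origin: centre of its underside.
- wrench: Bystander: steel wrench lying flat, 160 mm long along its x. Origin: its underside, near the middle.
Not all that is in view belongs to the job. What is shaped like the top_box but green or purple is not meant.

How it is judged:
By the outcome, as a careful person would: the job done as asked, in the order asked, and still so for the second after the job is handed in, with the robot touching nothing.
It also fails if it takes over 58 s, if anything falls off the work surface, if the arm or the gripper's body presses on something with over 40 N, if the wrist force passes 120 N, or if a joint passes its speed limit or range.

ROBOT

A 6-joint arm with a two-finger parallel gripper is mounted at the origin on the work surface. World frame = base frame: x ahead of the robot, y to its left, z up, the work surface at z = 0. Lengths are in m, angles in degrees, forces in N, time in s.
With the tool pointing down it reaches from about 0.375 to 0.9 m from the base axis. Payload 3.1 kg.
Tool frame: the origin (TCP) lies at the very end of the fingers, on their centre line; the grasp point (between the pads) lies bot.hold_point_z behind it (bot.hold_point_z is the distance from the TCP to the grasp point, in m); z points along the fingers, y is the line along which they close (so a half turn about z gives the same grasp; the last joint's range is limited). The gripper opens to 87 mm and grips with 3 to 60 N. Pads are 19 mm wide; open, the fingers measure 117 mm over their backs; the gripper's body (75 mm by 190 mm) begins 51 mm behind the grasp point.
Start: joints at [-83.738, 30.224, 82.088, -0, 67.689, -10.227], TCP at [0.177, -0.599, 0.223] pointing down, gripper open.
Joint ranges: [-176.69, 176.69], [-43.24, 126.21], [12.49, 139.97], [-82, 262], [0, 151.66], [-163.58, 163.58]. Speed limits (degrees/s): [159.86, 159.86, 180, 180, 180, 180].

INTERFACE

Orientations are given as a 3x3 rotation matrix whose columns are the frame's x, y, z axes.
In Python, from rig import bot gives the robot as it stands.
- The arm moves only by the tool apply_moves, never from a script. Its argument "plan" is one flat list of numbers, 4 for each row, row after row: the shift along the world's x, y, z normalised to -1 to 1, where 1 is 0.05 m, then the turn about the world's z normalised to -1 to 1, where 1 is 10 degrees. A call has 1 to 12 rows; each row shifts and turns the commanded pose from where the row before left it; what a row does not reach is not made up. A row lasts 1/8 s, in which the tool goes at most 62.5 mm and 10.7 degrees, less where a joint would pass 70% of its speed; a pose out of reach is approached as far as the arm can. A call with a number of a shift or a turn outside -1 to 1 is refused whole. A call with a gripper value outside its range is refused whole. "grip" is the closure, from -1 (fully open) to 1 (shut), so that 0 is half open, set as the call begins (left out, the last holds). The fingers move at their own pace and stop on an object; the grip force is fixed at half the most. Time passes only in rows, so rows that do not move let the fingers close. It gives the time, the measured TCP pose, the force, the opening and the grip force at its end, in the units of the state.
- bot.read_state(): the state, without advancing time (a new reading comes with each control period).
- bot.capture(name): name is "side" or "top"; returns (picture, depth): 420x560x3 uint8, red, green, blue; 420x560 float32, m along the optical axis (not along the pixel's ray), 0 where there is no reading.
- bot.camera_info(name): a dict with "vertical_fov" (degrees; the focal length in pixels is half the picture's height over the tangent of half this angle, whatever the lens; pixels are square), "cx", "cy" (the principal point, pixels), "rvec" (rotation vector, rad) and "tvec" (3), from world to camera coordinates, as OpenCV has them. Camera axes: x right, y down, z forward; pixel columns grow to the right and rows downward; lengths in m; the calibration is good to about 2 mm. A picture is of the moment at which its call begins. camera_info takes no time and is no camera call.
- bot.hand_in(): hands the job in; it is judged then, once.
Trained networks look in the newest picture that a camera, given by its name, has taken for a name from the list of things; names that differ only in an ending like _2 or _b are one class to them, and where a whole thing is asked for, a point or a joint stands for the part that bears it (a point fixed in the world has none). Each returns a list of dicts, best first, with "p" (0 to 1); they miss things now and then, are a little off and sometimes report something else, mostly with a low value. They report only what shows in the picture. A call takes as long as a camera call. They do not tell look-alikes from the thing itself.
- bot.outline_of(camera, target): "mask" (420x560 bool, what is visible of it) and "xy" ([column, row] as shares, 0 to 1, of the picture: columns of its width, rows of its height, amid what is visible of it).
- bot.pinpoint(camera, target): "xy" ([column, row] as shares, 0 to 1, of the picture: columns of its width, rows of its height: a listed point, or the origin of a listed thing).
The state is a dict: "time_s": time; "joint_positions": joint angles; "qvel": joint speeds; "tau": joint torques, N m; "position": TCP position; "tcp_rot": TCP orientation; "force": force on the tool from outside, world axes, zero at the start; "moment": the same for the moment, N m; "opening": opening from 0.0 (shut) to 1.0 (fully open); "grasp_force": force on a finger pad.
Only numpy, scipy, OpenCV 4.12 (cv2) and the standard library are available. Lean on these libraries where they do the work, as an engineer would, in place of code of your own. Each camera call takes 0.05 s, during which the arm holds its last target. There are 200 camera calls.

## Working session

There is one attempt and no reset: what is moved stays moved. The work goes in short steps, Python scripts to look and compute and a tool call to move; the robot and the scene stay as the last step left them, time stands still between calls to the robot, and variables do not carry over. Pictures are saved under pics/ and viewed, at most 10 in all, crops included, and the job is handed in when it is done.

Besides the shell and the picture viewer there is one more tool, called after "Call:" in YAML: its name, and indented under it one key for each argument. apply_moves: Moves the arm, as the interface text tells. Its arguments: {"type":"object","properties":{"plan":{"type":"array","items":{"type":"number"}},"grip":{"type":"number"}},"required":["plan"]}

```bash
mkdir -p pics; cat > h.py <<'E'
import numpy as np, cv2
from rig import bot
def cam(n):
    c=bot.camera_info(n); f=210/np.tan(np.radians(c["vertical_fov"])/2)
    R=cv2.Rodrigues(np.array(c["rvec"],float))[0]; return f,c["cx"],c["cy"],R,np.array(c["tvec"],float)
def world(n,d):
    f,cx,cy,R,t=cam(n); v,u=np.mgrid[0:420,0:560]
    P=np.stack([(u-cx)/f*d,(v-cy)/f*d,d],-1); return (P-t)@R
def atz(n,px,z):
    f,cx,cy,R,t=cam(n); r=R.T@np.array([(px[0]-cx)/f,(px[1]-cy)/f,1]); o=-R.T@t
    return o+r*(z-o[2])/r[2]
def proj(n,p):
    f,cx,cy,R,t=cam(n); q=R@np.array(p)+t; return q[:2]/q[2]*f+[cx,cy]
E
python3 - <<'E'
from h import *
ims=[]
for n in("top","side"):
    im,d=bot.capture(n); ims.append(im); np.save(n+"_d.npy",d); np.save(n+"_i.npy",im)
    print(n,bot.camera_info(n))
    for t in("bottom_box","top_box","lug_short","lug_long","tab","latch","open_bin","bottle","wrench"):
        print(t,[(round(r["p"],2),np.round(np.array(r["xy"])*[560,420],1).tolist()) for r in bot.pinpoint(n,t)[:4]])
    cv2.imwrite(f"pics/{n}0.png",im[:,:,::-1])
print(bot.hold_point_z,bot.read_state())
E
```

```text
top {'vertical_fov': 43.571258557079645, 'cx': 273.4600035922768, 'cy': 211.636741024983, 'rvec': array([ 2.17763797, -2.19363831,  0.06768939]), 'tvec': array([0.03678146, 0.59647803, 1.32005697])}
bottom_box [(0.9, [362.1, 248.0])]
top_box [(0.9, [135.3, 243.9]), (0.83, [215.1, 220.3]), (0.79, [212.4, 297.8]), (0.68, [132.2, 165.3])]
lug_short [(0.8, [404.0, 256.8])]
lug_long [(0.67, [375.3, 248.1])]
tab [(0.58, [420.5, 256.4])]
latch [(0.96, [179.6, 295.8]), (0.94, [119.9, 276.8]), (0.75, [147.6, 146.4]), (0.57, [235.4, 204.0])]
open_bin [(0.67, [241.4, 138.7])]
bottle [(0.6, [323.6, 140.2])]
wrench [(0.8, [291.5, 238.9])]
side {'vertical_fov': 48.133611728307024, 'cx': 286.9054430112467, 'cy': 204.53611802537412, 'rvec': array([ 0.46637661, -2.82518957,  1.04222648]), 'tvec': array([0.58682576, 0.17371269, 1.21755295])}
bottom_box [(0.78, [342.6, 171.9])]
top_box [(0.84, [194.2, 325.8]), (0.7, [278.5, 344.1]), (0.66, [282.7, 267.4]), (0.57, [349.1, 287.4])]
lug_short []
lug_long []
tab [(0.63, [361.5, 127.4]), (0.63, [315.7, 217.3]), (0.21, [219.0, 227.0])]
latch [(0.96, [185.8, 
[... 281 characters left out ...]
.85191981e-04,
        6.76901582e+01, -1.02287762e+01]), 'qvel': array([-0.00484479, -0.0190145 , -0.00577108, -0.03223918, -0.08320552,
       -0.03641948]), 'tau': array([ 5.76486455e-04, -4.40016067e+01, -1.76989532e+01,  6.33188663e-02,
        5.04246494e-02, -2.33922765e-05]), 'position': array([ 0.17742572, -0.59927113,  0.22256844]), 'tcp_rot': array([[ 9.58867149e-01,  2.83855227e-01,  1.13856135e-05],
       [ 2.83855228e-01, -9.58867149e-01, -1.71325295e-05],
       [ 6.05413267e-06,  1.96596856e-05, -1.00000000e+00]]), 'force': array([0.12569625, 0.13643789, 0.20972645]), 'moment': array([-0.02910703, -0.01326232, -0.03176877]), 'grasp_force': 0.0, 'opening': 1.0033235187578693}
```

View pics/top0.png

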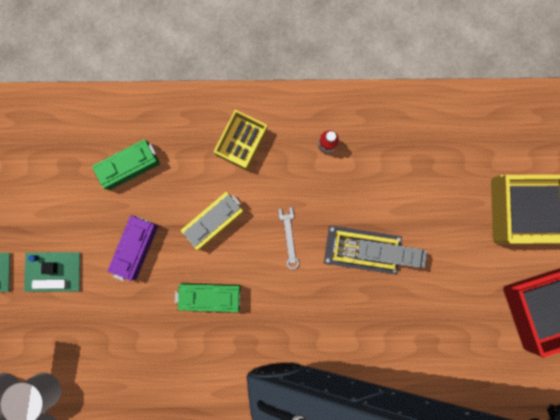

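View pics/side0.png

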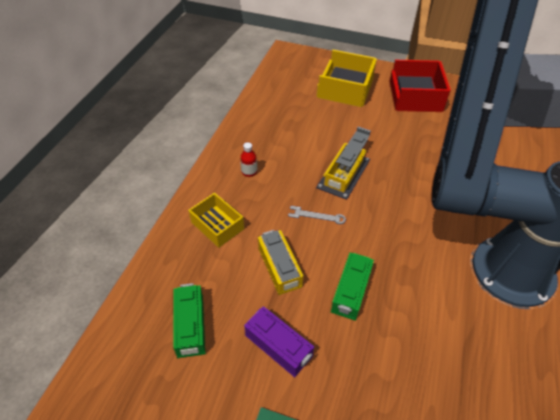

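Candidates for top_box (top view): green (126,164), purple (132,247), green (208,298), yellow with grey lid (212,221). By the description it is the yellow one. The open bin (241,139) and the screwed-down box (365,250) are ruled out. I'll check this in one close crop.

```bash
python3 - <<'E'
from h import *
t=np.load("top_i.npy");s=np.load("side_i.npy")
def cr(im,x,y,w=50,h=38): return cv2.resize(im[y-h:y+h,x-w:x+w],(400,300),interpolation=cv2.INTER_CUBIC)
A=np.vstack([np.hstack([cr(t,212,221),cr(t,378,250,60,45)]),np.hstack([cr(s,281,262),cr(s,345,160,60,45)])])
cv2.imwrite("pics/crop1.png",A[:,:,::-1])
for n in("top","side"):
    d=np.load(n+"_d.npy"); W=world(n,d); im=cv2.cvtColor(np.load(n+"_i.npy"),cv2.COLOR_RGB2HSV)
    for nm,p in(("loose",(212,221) if n=="top" else (281,262)),("fixed",(378,250) if n=="top" else (345,160))):
        x,y=p; sub=np.zeros(d.shape,bool); sub[y-45:y+45,x-60:x+60]=1
        for lo,hi in((.03,.085),(.05,.057),(.056,.064),(.064,.08)):
            m=sub&(d>0)&(W[...,2]>lo)&(W[...,2]<hi)
            if m.sum()<8: continue
            k,l,st,_=cv2.connectedComponentsWithStats(m.astype(np.uint8)); b=l[y-8:y+8,x-8:x+8]; 
            q=np.argmax(st[1:,4])+1; P=W[l==q]
            r=cv2.minAreaRect((P[:,:2]*1000).astype(np.float32)); print(n,nm,lo,hi,st[q].tolist(),P.mean(0).round(4),np.median(P[:,2]).round(4),np.round(r[0],1),np.round(r[1],1),round(r[2],1))
    print(n,"table z",np.median(W[d>0][:,2]))
E
```

```text
top loose 0.03 0.085 [181, 192, 62, 58, 1622] [0.5746 0.1849 0.0568] 0.0565 [576.2 185.1] [ 64.9 158.8] 40.2
top loose 0.05 0.057 [181, 192, 61, 58, 749] [0.5768 0.185  0.0542] 0.0544 [576.9 184.6] [ 64.4 157.1] 40.2
top loose 0.056 0.064 [182, 194, 58, 54, 697] [0.5756 0.1847 0.0588] 0.0584 [574.5 187. ] [ 60.8 147.6] 40.3
top loose 0.064 0.08 [190, 224, 18, 14, 106] [0.5493 0.2177 0.0664] 0.0659 [549.  217.7] [29.3 32.9] 37.2
top fixed 0.03 0.085 [333, 231, 94, 38, 1752] [ 0.4924 -0.2378  0.0567] 0.0572 [ 494.1 -228.3] [221.8  71.9] 81.0
top fixed 0.05 0.057 [400, 246, 22, 12, 50] [ 0.496  -0.3092  0.0548] 0.055 [ 496.5 -305.1] [54.8 20.2] 62.6
top fixed 0.056 0.064 [358, 240, 65, 27, 725] [ 0.489  -0.2561  0.059 ] 0.0587 [ 490.4 -254.1] [156.   47.4] 81.2
top fixed 0.064 0.08 [366, 244, 14, 14, 121] [ 0.4958 -0.2096  0.0665] 0.0663 [ 496.4 -210.1] [32.8 29.7] 81.6
top table z -0.0008361838128993262
side loose 0.03 0.085 [257, 230, 46, 59, 1552] [0.5745 0.1961 0.057 ] 0.0582 [580.5 184.5] [ 65.7 161.8] 40.1
side loose 0.05 0.057 [257, 230, 46, 56, 368] [0.5743 0.198  0.0547] 0.0549 [578.5 186.3] [ 64.8 152.3] 40.0
side loose 0.056 0.064 [260, 230, 42, 53, 792] [0.5779 0.1897 0.0593] 0.0592 [579.8 185.6] [ 63.1 154.7] 40.1
side loose 0.064 0.08 [277, 259, 17, 14, 144] [0.5525 0.2177 0.0676] 0.0674 [552.9 217.2] [30.7 34.3] 39.9
side fixed 0.03 0.085 [323, 126, 47, 62, 1045] [ 0.4986 -0.222   0.0562] 0.0581 [ 499.1 -229.6] [225.8  73.8] 81.3
side fixed 0.05 0.057 [325, 148, 40, 34, 138] [ 0.5024 -0.1694  0.0529] 0.053 [ 503.3 -194.5] [153.8  70.7] 81.3
side fixed 0.056 0.064 [336, 130, 33, 37, 391] [ 0.4938 -0.2541  0.0598] 0.0597 [ 498.  -256.3] [161.5  54.2] 80.9
side fixed 0.064 0.08 [341, 150, 14, 11, 90] [ 0.5003 -0.2095  0.0676] 0.0671 [ 500.8 -211.7] [42.8 30.4] 81.7
side table z 0.0007057265353002792
```

View pics/crop1.png

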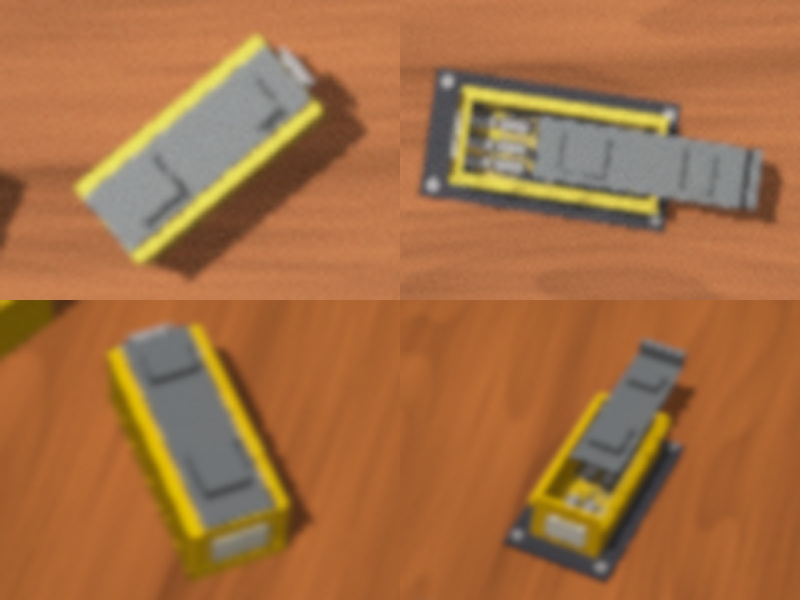

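Crops show the latch (white) at the loose box's upper-right end, top px (235,204), on the short-lug side, and a label at the other end. The screwed box's lid is open about 58 mm towards image right, with the tab at (424,258). From depth:
- **Loose box:** about (0.577, 0.186), x axis at 130°.
- **Bottom box:** centre about (0.500, -0.193), x axis at 81°.

I'll go to the tab's outer side now.

Call:
apply_moves:
  plan: [0.74, 0.583, 0, 0.81, 0.74, 0.583, 0, 0.81, 0.74, 0.583, 0, 0.81, 0.74, 0.583, 0, 0.81, 0.74, 0.583, 0, 0.81, 0.74, 0.583, 0, 0.81, 0.74, 0.583, 0, 0.81, 0.74, 0.583, 0, 0.81, 0, 0, 0, 0, 0, 0, 0, 0]
  grip: 1

```text
time_s: 2.25
position: [0.4732, -0.3662, 0.2225]
tcp_rot: [[0.152, 0.988, -0.001], [0.988, -0.152, -0.0], [-0.0, -0.0, -1.0]]
force: [-0.6, 0.7, 0.3]
opening: 0.019
grasp_force: 0.0
```

Call:
apply_moves:
  plan: [0, 0, -0.8, 0, 0, 0, -0.8, 0, 0, 0, -0.8, 0, 0, 0, -0.8, 0, 0, 0, 0, 0, 0, 0, 0, 0]

```text
time_s: 3.0
position: [0.4734, -0.3676, 0.0637]
tcp_rot: [[0.153, 0.988, 0.001], [0.988, -0.153, -0.002], [-0.001, 0.001, -1.0]]
force: [-0.3, -0.7, 0.6]
opening: 0.002
grasp_force: 0.0
```

Call:
apply_moves:
  plan: [0.023, 0.148, 0, 0, 0.023, 0.148, 0, 0, 0.023, 0.148, 0, 0, 0.023, 0.148, 0, 0, 0.023, 0.148, 0, 0, 0.023, 0.148, 0, 0, 0.023, 0.148, 0, 0, 0.023, 0.148, 0, 0]

```text
time_s: 4.0
position: [0.4833, -0.3068, 0.0627]
tcp_rot: [[0.152, 0.988, 0.001], [0.988, -0.152, -0.001], [-0.001, 0.001, -1.0]]
force: [0.8, -3.9, 2.6]
opening: 0.005
grasp_force: 2.2
```

Call:
apply_moves:
  plan: [0.009, 0.059, 0, 0, 0.009, 0.059, 0, 0, 0, 0, 0, 0]

```text
time_s: 4.38
position: [0.4835, -0.3005, 0.0623]
tcp_rot: [[0.152, 0.988, -0.0], [0.988, -0.152, 0.001], [0.001, -0.0, -1.0]]
force: [2.7, -4.4, 1.3]
opening: 0.007
grasp_force: 1.5
```

Call:
apply_moves:
  plan: [0.009, 0.059, 0, 0, 0.009, 0.059, 0, 0, 0.006, 0.04, 0, 0, 0, 0, 0, 0]

```text
time_s: 4.88
position: [0.4847, -0.2935, 0.0625]
tcp_rot: [[0.151, 0.989, -0.0], [0.989, -0.151, -0.001], [-0.001, 0.0, -1.0]]
force: [-0.3, -5.8, 0.2]
opening: 0.01
grasp_force: 2.8
```

Call:
apply_moves:
  plan: [0.006, 0.04, 0, 0, 0, 0, 0, 0]

```text
time_s: 5.12
position: [0.4849, -0.2933, 0.0627]
tcp_rot: [[0.15, 0.989, 0.0], [0.989, -0.15, -0.004], [-0.004, 0.001, -1.0]]
force: [-1.0, -10.3, 0.0]
opening: 0.003
grasp_force: 4.9
```

Call:
apply_moves:
  plan: [0.006, 0.04, 0, 0, 0, 0, 0, 0]

```text
time_s: 5.38
position: [0.4851, -0.293, 0.063]
tcp_rot: [[0.149, 0.989, 0.0], [0.989, -0.149, -0.007], [-0.007, 0.001, -1.0]]
force: [-4.1, -12.7, 0.6]
opening: 0.008
grasp_force: 7.1
```

Call:
apply_moves:
  plan: [0.009, 0.06, 0, 0, 0, 0, 0, 0]

```text
time_s: 5.62
position: [0.4855, -0.2927, 0.0633]
tcp_rot: [[0.147, 0.989, 0.0], [0.989, -0.147, -0.011], [-0.011, 0.002, -1.0]]
force: [-6.8, -19.1, -0.8]
opening: 0.001
grasp_force: 10.4
```

Call:
apply_moves:
  plan: [-0.06, -0.4, 0, 0, -0.06, -0.4, 0, 0, 0, 0, 0.8, 0, 0, 0, 0.8, 0, 0, 0, 0.8, 0]
  grip: -1

```text
time_s: 6.25
position: [0.4788, -0.3249, 0.1828]
tcp_rot: [[0.152, 0.988, -0.002], [0.988, -0.152, 0.004], [0.003, -0.003, -1.0]]
force: [0.5, -0.9, -0.5]
opening: 0.485
grasp_force: 0.0
```

Call:
apply_moves:
  plan: [0.164, 0.852, 0, 0.408, 0.164, 0.852, 0, 0.408, 0.164, 0.852, 0, 0.408, 0.164, 0.852, 0, 0.408, 0.164, 0.852, 0, 0.408, 0.164, 0.852, 0, 0.408, 0.164, 0.852, 0, 0.408, 0.164, 0.852, 0, 0.408, 0.164, 0.852, 0, 0.408, 0.164, 0.852, 0, 0.408, 0.164, 0.852, 0, 0.408, 0.164, 0.852, 0, 0.408]
  grip: -1

```text
time_s: 7.75
position: [0.5769, 0.1866, 0.1817]
tcp_rot: [[-0.648, 0.762, -0.004], [0.762, 0.648, 0.0], [0.003, -0.003, -1.0]]
force: [0.2, -0.6, -0.4]
opening: 0.997
grasp_force: 0.0
```

```bash
cat > meas.py <<'E'
from h import *
S=[]
for n in("top","side"):
    im,_=bot.capture(n); ds=[bot.capture(n)[1] for _ in range(4)]
    d=np.median(ds,0); np.save(n+"_d1.npy",d); np.save(n+"_i1.npy",im)
    W=world(n,d); c=proj(n,[.49,-.2,.06]); x,y=int(c[0]),int(c[1])
    S.append(cv2.resize(im[max(0,y-45):y+45,x-60:x+60],(400,300),interpolation=cv2.INTER_CUBIC))
    near=(np.hypot(W[...,0]-.49,W[...,1]+.2)<.16)&(d>0)
    for lo,hi in((.03,.09),(.056,.0635),(.0635,.08)):
        m=near&(W[...,2]>lo)&(W[...,2]<hi)
        k,l,st,_=cv2.connectedComponentsWithStats(m.astype(np.uint8))
        for q in range(1,k):
            if st[q,4]<15: continue
            P=W[l==q]; r=cv2.minAreaRect((P[:,:2]*1000).astype(np.float32))
            print(n,lo,hi,st[q,4],(P.mean(0)*1000).round(1),np.round(r[0],1),np.round(r[1],1),round(r[2],1))
cv2.imwrite("pics/crop2.png",np.hstack(S)[:,:,::-1])
s=bot.read_state(); print(s["position"],s["tcp_rot"][:,0],s["time_s"])
E
python3 meas.py
```

```text
top 0.03 0.09 1730 [ 498.5 -199.6   56.8] [ 498.5 -200.5] [165.4  71.9] 81.0
top 0.056 0.0635 808 [ 497.4 -202.6   58.1] [ 498.3 -198.6] [154.3  45.9] 81.0
top 0.0635 0.08 147 [ 505.1 -155.7   65.9] [ 505.1 -155.9] [31.6 29.8] 80.9
top 0.0635 0.08 98 [ 492.1 -239.9   65.9] [ 491.7 -239.6] [20.2 29.3] 80.2
top 0.0635 0.08 71 [ 486.1 -277.6   70.9] [ 486.1 -278.1] [ 8.1 42.7] 81.1
side 0.03 0.09 1069 [ 502.9 -190.8   56.9] [ 503.2 -202.7] [168.   72.9] 81.2
side 0.056 0.0635 444 [ 501.7 -198.4   59.7] [ 502.8 -200. ] [158.2  46.5] 80.9
side 0.0635 0.08 62 [ 489.7 -277.2   70.8] [ 490.1 -279.5] [12.5 43.8] 83.0
side 0.0635 0.08 56 [ 496.1 -239.9   67.4] [ 496.4 -241.2] [22.5 29.5] 82.2
side 0.0635 0.08 95 [ 509.4 -155.4   67.5] [ 509.7 -156.7] [35.3 30.3] 81.1
[0.57803522 0.18403078 0.18253076] [-6.44824007e-01  7.64331005e-01  3.38946009e-04] 8.25
```

View pics/crop2.png

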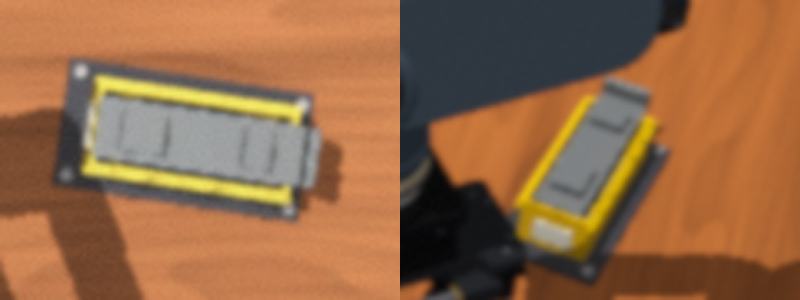

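The lid is fully shut: the tab's outer face is 88 mm from the centre and the lugs are 85 mm apart. The crop shows the tab just past the box's end. Next I'll grasp the loose box.

Call:
apply_moves:
  plan: [0, 0, -0.8, 0, 0, 0, -0.8, 0, 0, 0, -0.8, 0, 0, 0, -0.6, 0, 0, 0, -0.3, 0, 0, 0, 0, 0, 0, 0, 0, 0]

```text
time_s: 9.12
position: [0.5792, 0.1851, 0.0187]
tcp_rot: [[-0.646, 0.763, 0.002], [0.763, 0.646, 0.0], [-0.001, 0.002, -1.0]]
force: [-0.6, -0.6, 0.3]
opening: 0.997
grasp_force: 0.0
```

Call:
apply_moves:
  plan: [0, 0, 0, 0, 0, 0, 0, 0, 0, 0, 0, 0, 0, 0, 0, 0, 0, 0, 0, 0, 0, 0, 0, 0]
  grip: 1

```text
time_s: 9.88
position: [0.5782, 0.1851, 0.018]
tcp_rot: [[-0.646, 0.763, 0.0], [0.763, 0.646, -0.0], [-0.0, 0.0, -1.0]]
force: [-1.3, 0.4, 5.2]
opening: 0.729
grasp_force: 30.0
```

Call:
apply_moves:
  plan: [0, 0, 0.4, 0, 0, 0, 0.8, 0, 0, 0, 0.8, 0, 0, 0, 0, 0]

```text
time_s: 10.38
position: [0.5808, 0.1856, 0.1211]
tcp_rot: [[-0.646, 0.763, 0.008], [0.763, 0.646, 0.001], [-0.004, 0.007, -1.0]]
force: [-0.1, -0.3, -4.5]
opening: 0.729
grasp_force: 30.0
```

Call:
apply_moves:
  plan: [-0.154, -0.76, 0, -0.491, -0.154, -0.76, 0, -0.491, -0.154, -0.76, 0, -0.491, -0.154, -0.76, 0, -0.491, -0.154, -0.76, 0, -0.491, -0.154, -0.76, 0, -0.491, -0.154, -0.76, 0, -0.491, -0.154, -0.76, 0, -0.491, -0.154, -0.76, 0, -0.491, -0.154, -0.76, 0, -0.491, 0, 0, 0, 0, 0, 0, 0, 0]

```text
time_s: 11.88
position: [0.5001, -0.1939, 0.1164]
tcp_rot: [[0.154, 0.988, -0.003], [0.988, -0.154, 0.002], [0.002, -0.003, -1.0]]
force: [0.3, -0.8, -3.9]
opening: 0.732
grasp_force: 30.0
```

```bash
cat > m2.py <<'E'
from h import *
S=[];s=bot.read_state(); T=s["position"]; print(T,s["tcp_rot"][:,0],s["time_s"],s["force"])
for n in("top","side"):
    im,_=bot.capture(n); d=np.median([bot.capture(n)[1] for _ in range(4)],0)
    np.save(n+"_d2.npy",d); np.save(n+"_i2.npy",im)
    c=proj(n,T); x,y=int(c[0]),int(c[1])
    S.append(cv2.resize(im[max(0,y-60):y+60,x-80:x+80],(400,300),interpolation=cv2.INTER_CUBIC))
    for t in("latch","top_box"): print(n,t,[(round(r["p"],2),np.round(np.array(r["xy"])*[560,420],1).tolist()) for r in bot.pinpoint(n,t)[:5]])
    W=world(n,d); near=(np.hypot(W[...,0]-T[0],W[...,1]-T[1])<.11)&(d>0); b=T[2]-.018
    for lo,hi in((.05,.0625),(.0625,.0705)):
        m=near&(W[...,2]-b>lo)&(W[...,2]-b<hi)
        k,l,st,_=cv2.connectedComponentsWithStats(m.astype(np.uint8))
        for q in range(1,k):
            if st[q,4]<12: continue
            P=W[l==q]; r=cv2.minAreaRect((P[:,:2]*1000).astype(np.float32))
            print(n,lo,hi,st[q].tolist(),(P.mean(0)*1000).round(1),np.round(r[0],1),np.round(r[1],1),round(r[2],1))
cv2.imwrite("pics/crop3.png",np.hstack(S)[:,:,::-1])
E
python3 m2.py
```

```text
[ 0.5000533  -0.19389735  0.11641673] [0.15409719 0.98805405 0.00180452] 11.875 [ 0.333205   -0.76520062 -3.92578672]
top latch [(0.83, [120.2, 276.7]), (0.74, [150.0, 146.3]), (0.68, [178.2, 297.9])]
top top_box [(0.89, [130.9, 165.7]), (0.82, [140.3, 245.3]), (0.72, [214.5, 298.2]), (0.71, [366.8, 247.1])]
top 0.05 0.0625 [337, 231, 26, 31, 440] [ 509.  -136.3  154.9] [ 507.5 -141.6] [51.8 63.4] 81.5
top 0.0625 0.0705 [347, 240, 15, 15, 184] [ 506.5 -150.   164.5] [ 506.1 -150.2] [31.9 29.8] 82.4
side latch [(0.94, [341.7, 307.4]), (0.92, [306.0, 357.7]), (0.66, [186.9, 284.2])]
side top_box [(0.79, [348.4, 149.8]), (0.79, [193.8, 329.0]), (0.67, [282.0, 344.2]), (0.65, [352.8, 290.2])]
side 0.05 0.0625 [343, 123, 19, 8, 35] [ 505.  -231.8  158. ] [ 504.8 -234.3] [19.7 51. ] 82.2
side 0.05 0.0625 [327, 128, 36, 30, 500] [ 508.1 -159.4  157. ] [ 510.6 -163.7] [98.8 87.7] 76.9
side 0.0625 0.0705 [348, 124, 12, 6, 30] [ 496.7 -227.7  164.7] [ 498.3 -227. ] [32.7  9. ] 5.0
side 0.0625 0.0705 [333, 128, 7, 4, 17] [ 542.2 -193.2  165.8] [ 540.  -194.9] [19.5  9.5] 38.0
side 0.0625 0.0705 [336, 137, 15, 11, 113] [ 510.6 -151.   166.5] [ 509.9 -155.8] [35.7 44.8] 2.4
```

View pics/crop3.png

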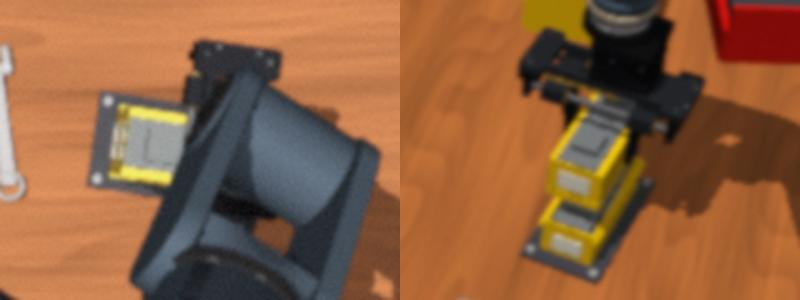

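The box is held level and aligned with the lower one. Against the fixed lug, the held long lug (top view) needs about -1.2 mm in x and -5.7 mm in y. I'll shift it, drop to just above the lugs and measure again.

Call:
apply_moves:
  plan: [-0.024, -0.114, 0, 0, 0, 0, -0.24, 0, 0, 0, -0.24, 0, 0, 0, 0, 0, 0, 0, 0, 0, 0, 0, 0, 0]

```text
time_s: 13.32
position: [0.5002, -0.2007, 0.0938]
tcp_rot: [[0.154, 0.988, 0.001], [0.988, -0.154, -0.0], [-0.0, 0.001, -1.0]]
force: [0.5, -0.2, -3.3]
opening: 0.732
grasp_force: 30.0
```

```bash
sed -i '/pinpoint/d' m2.py; python3 m2.py; python3 - <<'E'
from h import *
# edge-to-edge comparison: lug pixels at top layer, top camera
W=world("top",np.load("top_d2.npy")); 
u=np.array([.1556,.9878]); nn=np.array([-u[1],u[0]])
W1=world("top",np.load("top_d1.npy"))
for nm,w,z in(("held",W,None),("fixed",W1,.066)):
    z=z or np.median(W[(np.hypot(W[...,0]-.5045,W[...,1]+.156)<.01)][:,2])
    m=(np.hypot(w[...,0]-.5045,w[...,1]+.156)<.03)&(abs(w[...,2]-z)<.0035)
    P=w[m][:,:2]*1000; a=P@u; b=P@nn
    print(nm,z,m.sum(),[np.percentile(a,q).round(1) for q in(2,50,98)],[np.percentile(b,q).round(1) for q in(2,50,98)],a.mean(),b.mean())
E
```

```text
[ 0.50024733 -0.20066254  0.09376905] [ 1.53785245e-01  9.88104264e-01 -2.46821041e-04] 13.325 [ 0.48383    -0.15510505 -3.25939405]
top 0.05 0.0625 [339, 232, 26, 30, 430] [ 508.4 -143.6  131.7] [ 506.9 -149. ] [52.5 63.8] 80.9
top 0.0625 0.0705 [348, 240, 16, 15, 177] [ 505.8 -157.3  141.4] [ 505.5 -157.6] [31.7 29.6] 80.5
side 0.05 0.0625 [343, 129, 19, 7, 48] [ 501.5 -235.3  134.9] [ 503.  -237.2] [20.1 52.2] 81.3
side 0.05 0.0625 [328, 134, 35, 29, 486] [ 507.1 -166.3  133.5] [ 510.1 -169.1] [96.  86.8] 74.8
side 0.0625 0.0705 [349, 130, 10, 4, 18] [ 494.9 -233.9  141.4] [ 497.3 -235.4] [ 6.3 27.9] 82.8
side 0.0625 0.0705 [333, 133, 7, 4, 19] [ 540.6 -200.8  142.7] [ 539.2 -201.3] [20.3 10.6] 38.4
side 0.0625 0.0705 [336, 142, 15, 11, 101] [ 509.5 -156.7  143. ] [ 509.8 -158. ] [33.7 30. ] 81.3
held 0.14415344166776406 119 [np.float64(-91.5), np.float64(-77.4), np.float64(-61.8)] [np.float64(-538.0), np.float64(-524.1), np.float64(-510.0)] -77.13174236826787 -524.2974881396678
fixed 0.066 159 [np.float64(-90.7), np.float64(-75.7), np.float64(-60.3)] [np.float64(-537.5), np.float64(-523.2), np.float64(-508.9)] -75.53354546753108 -523.1350962241012
```

Call:
apply_moves:
  plan: [-0.012, 0.028, 0, 0, 0, 0, -0.12, 0, 0, 0, 0, 0]

```text
time_s: 14.2
position: [0.4989, -0.1989, 0.0869]
tcp_rot: [[0.154, 0.988, -0.001], [0.988, -0.154, 0.001], [0.001, -0.001, -1.0]]
force: [-0.3, 0.3, -3.7]
opening: 0.733
grasp_force: 30.0
```

Call:
apply_moves:
  plan: [0, 0, -0.06, 0, 0, 0, -0.06, 0, 0, 0, 0, 0]

```text
time_s: 14.58
position: [0.4992, -0.1991, 0.0812]
tcp_rot: [[0.154, 0.988, -0.001], [0.988, -0.154, 0.0], [0.0, -0.001, -1.0]]
force: [-0.2, 0.3, -3.5]
opening: 0.732
grasp_force: 30.0
```

Call:
apply_moves:
  plan: [0, 0, -0.05, 0, 0, 0, -0.03, 0, 0, 0, 0, 0]

```text
time_s: 14.95
position: [0.4993, -0.1991, 0.0774]
tcp_rot: [[0.154, 0.988, -0.0], [0.988, -0.154, 0.0], [0.0, -0.0, -1.0]]
force: [-0.9, 1.0, -3.5]
opening: 0.733
grasp_force: 30.0
```

Call:
apply_moves:
  plan: [0, 0, -0.03, 0, 0, 0, 0, 0]

```text
time_s: 15.2
position: [0.4994, -0.1992, 0.076]
tcp_rot: [[0.154, 0.988, 0.0], [0.988, -0.154, -0.0], [-0.0, 0.0, -1.0]]
force: [0.1, 0.6, -3.8]
opening: 0.731
grasp_force: 30.0
```

Call:
apply_moves:
  plan: [0, 0, -0.02, 0, 0, 0, 0, 0]

```text
time_s: 15.45
position: [0.4994, -0.1992, 0.0759]
tcp_rot: [[0.154, 0.988, 0.0], [0.988, -0.154, -0.0], [-0.0, 0.0, -1.0]]
force: [-2.5, 1.2, 5.3]
opening: 0.733
grasp_force: 30.0
```

Call:
apply_moves:
  plan: [0, 0, -0.02, 0, 0, 0, 0, 0]

```text
time_s: 15.7
position: [0.4994, -0.1992, 0.0758]
tcp_rot: [[0.154, 0.988, 0.0], [0.988, -0.154, -0.001], [-0.001, 0.001, -1.0]]
force: [-2.9, 0.5, 11.6]
opening: 0.731
grasp_force: 30.0
```

Contact is at the locked height (TCP 0.076). I'll release, retreat and check.

Call:
apply_moves:
  plan: [0, 0, 0.02, 0, 0, 0, 0, 0, 0, 0, 0, 0, 0, 0, 0, 0]
  grip: -1

```text
time_s: 16.2
position: [0.4993, -0.1991, 0.0748]
tcp_rot: [[0.154, 0.988, -0.0], [0.988, -0.154, 0.0], [0.0, -0.0, -1.0]]
force: [-0.1, -0.4, 0.3]
opening: 0.992
grasp_force: 0.0
```

Call:
apply_moves:
  plan: [0, 0, 0.4, 0, 0, 0, 0.8, 0, 0, 0, 0.8, 0, 0, 0, 0.8, 0, 0, 0.8, 0, 0, 0, 0.8, 0, 0, 0, 0.8, 0, 0, 0, 0.8, 0, 0, 0, 0.8, 0, 0, 0, 0.8, 0, 0, 0, 0.8, 0, 0, 0, 0, 0, 0]

```text
time_s: 17.7
position: [0.4987, 0.0831, 0.2148]
tcp_rot: [[0.15, 0.989, -0.001], [0.989, -0.15, 0.0], [0.0, -0.001, -1.0]]
force: [0.1, -1.4, -0.2]
opening: 1.003
grasp_force: 0.0
```

```bash
python3 - <<'E'
from h import *
S=[]
for n in("top","side"):
    im,_=bot.capture(n); d=np.median([bot.capture(n)[1] for _ in range(4)],0); W=world(n,d)
    c=proj(n,[.5,-.2,.08]); x,y=int(c[0]),int(c[1]); S.append(cv2.resize(im[y-45:y+45,x-60:x+60],(400,300),interpolation=cv2.INTER_CUBIC))
    near=(np.hypot(W[...,0]-.5,W[...,1]+.197)<.12)&(d>0)
    for lo,hi in((.105,.12),(.1205,.135)):
        m=near&(W[...,2]>lo)&(W[...,2]<hi); k,l,st,_=cv2.connectedComponentsWithStats(m.astype(np.uint8))
        for q in range(1,k):
            if st[q,4]>25:
                P=W[l==q]; r=cv2.minAreaRect((P[:,:2]*1000).astype(np.float32)); A=np.c_[P[:,:2]-[.5,-.197],np.ones(len(P))]
                print(n,lo,st[q,4],np.median(P[:,2]).round(4),np.round(r[0],1),np.round(r[1],1),round(r[2],1),np.linalg.lstsq(A,P[:,2],rcond=None)[0].round(4))
cv2.imwrite("pics/crop4.png",np.hstack(S)[:,:,::-1]); print(bot.read_state()["force"])
E
```

```text
top 0.105 1472 0.1145 [ 498.1 -199.2] [157.  64.] 81.1 [-0.0013 -0.0005  0.1141]
top 0.1205 179 0.1235 [ 504.8 -156.4] [32.2 29.8] 81.6 [ 0.0039 -0.0061  0.1237]
top 0.1205 112 0.1237 [ 491.5 -240.3] [20.  29.8] 82.2 [0.0116 0.0297 0.1251]
side 0.105 125 0.114 [ 469.8 -230.9] [26.2 99.5] 8.4 [ 0.312  -0.0353  0.1214]
[ 0.02607671  0.75040666 -0.19354802]
```

View pics/crop4.png

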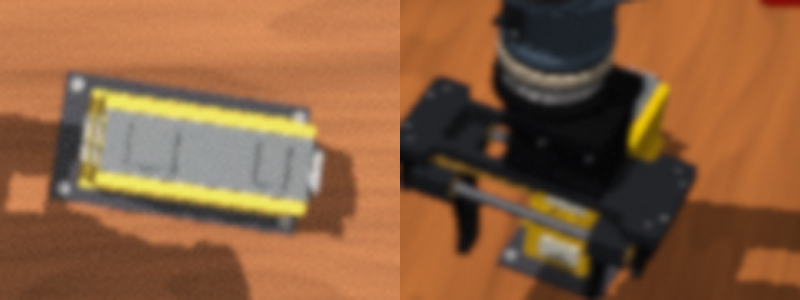

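The crop shows the loose box square on the lower one, with the latch end at the tab (top crop (315,170)). The lug tops are at 0.1236 m, against 0.124 if locked and 0.132 if only standing on the lugs, and the lid is level. Handing in.

```bash
python3 -c "
from rig import bot
print(bot.hand_in())"
```

```text
the job is handed in; nothing more can be done
None
```

The lid is pushed fully shut, and the loose yellow box is stacked on it with its latch end over the tab, measured flat at locked height and released; the job was handed in at about 18 s on the robot's clock, verdict not reported.

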